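Sort the tasting table and open the safety-capped cleaner

TASK

Get the shop table ready for wiping down: first put the two little pumpkins in the slatted wooden crate and lay the wooden scoop flat in the shallow steel tray, then open the cleaner bottle by pressing its safety cap down and twisting it anticlockwise while it is down, and lift the cap off. Finish still holding the cap in the gripper, upright and still, straight above the open bottle, about ten centimetres higher than where it sat; do not put it down. Leave the lidded pot, the oil bottle and the jar where they stand.

Things in the scene. Friction and masses are not known exactly. Their poses are not given: they have to be found in the camera images.
- cap: Round grey ribbed cap, 50 mm across, 32 high, 40 g; dark bar on top along its x. Origin: centre of underside, z up; starts 142 mm above the table. Sprung bayonet: locked, it neither lifts nor turns. Pushed down 6 mm or more (9 N; bottoms at 8.5 mm, 10 N) and kept down it turns anticlockwise seen from above: free from 50 degrees on, hard stop at 74. Let up there, it rises 1.5 mm above its locked height and lifts off.
- cleaner: White round bottle, 76 mm across, fixed in a steel clamp with a 100 x 100 mm base plate. Origin: under the base plate's centre at table height, z up through the neck. The shoulder ends at 125 mm height; above it come the neck (27 mm, flange 39 mm across) and the cap. At the start the cap's axes are parallel to the bottle's; its yaw varies.
- pumpkin1: Little ribbed pumpkin, 55 mm across (widest at 20 mm height), 38 mm high plus a 10 mm wide, 11 mm high stem, flat foot 32 mm across, about 60 g. Origin: centre of its underside, z up.
- pumpkin2: Second little pumpkin, just like the first.
- scoop: Wooden measuring scoop lying flat, 132 mm long, about 50 g: a straight handle 16 mm wide and 14 mm high from x = -76 to +16 mm, ending in a round open cup 42 mm across and 28 mm high centred at x = +35 mm. Origin: on the underside, midway along; x runs along the handle to the cup, z up.
- crate: Slatted wooden crate, open at the top, fixed, outside 150 (x) x 190 (y) x 65 mm high, walls and floor 7 mm. Origin: centre of its underside. It stands left or right.
- tray: Shallow steel tray, open at the top, fixed, outside 200 (x) x 150 (y) x 40 mm high, walls and floor 5 mm. Origin: centre of its underside. It stands on the side opposite the crate.
- pot: Bystander: white lidded clay pot, 142 mm across the lid, 168 mm over its two side lugs, 99 mm high. Origin: centre of its underside.
- oil: Bystander: amber oil bottle, 66 mm across, 200 mm high. Origin: centre of its underside.
- jar: Bystander: glass jar, 72 mm across, 90 mm high. Origin: centre of its underside.
Mind the look-alikes: they are no part of the job. What is shaped like the pumpkin1 but yellow is not meant.

How it is judged (in metres and radians):
On the way, in this order (a step that is already met when the one before it is completed fails the run):
1. both pumpkins lie in the crate and the scoop flat in the tray, let go and at rest (x of pumpkin1 in the frame of crate between -0.07 and 0.07 m and y of pumpkin1 in the frame of crate between -0.09 and 0.09 m and height (world z) of each of pumpkin1, pumpkin2 below 0.05 m and x of pumpkin2 in the frame of crate between -0.07 and 0.07 m and y of pumpkin2 in the frame of crate between -0.09 and 0.09 m and x of scoop in the frame of tray between -0.05 and 0.05 m and y of scoop in the frame of tray between -0.05 and 0.05 m and height (world z) of scoop below 0.035 m and angle between scoop's own z axis and vertical below 0.15 rad and linear speed of each of pumpkin1, pumpkin2, scoop below 0.03 m/s and contact force between the fingers and pumpkin1 below 0.1 N and contact force between the fingers and pumpkin2 below 0.1 N and contact force between the fingers and scoop below 0.1 N), for 0.2 s.
2. the cap is pressed down at least 5 mm, not yet turned (z of cap in the frame of cleaner below 0.137 m and horizontal distance between cap and cleaner below 0.006 m and angle between the x axis of cap and the x axis of cleaner, either way round below 0.25 rad and contact force between the fingers and cap above 1 N), for 0.05 s.
3. the cap, still on the bottle, is turned at least 45 degrees (z of cap in the frame of cleaner below 0.147 m and horizontal distance between cap and cleaner below 0.006 m and angle between the x axis of cap and the x axis of cleaner, either way round above 0.79 rad), for 0.05 s.
At the end, for the whole second after the job is handed in: The fingers hold the cap clear of the bottle and still, 60 to 150 mm above where it sat, within 30 mm of the bottle axis, upright within 0.2 rad; both pumpkins lie at rest in the crate, the scoop in the tray, flat within 0.15 rad and its middle within 50 mm of the tray centre in x and y (z of cap in the frame of cleaner between 0.202 and 0.292 m and horizontal distance between cap and cleaner below 0.03 m and angle between cap's own z axis and vertical below 0.2 rad and contact force between the fingers and cap above 1 N and contact force between cap and cleaner below 0.1 N and linear speed of each of cap, pumpkin1, pumpkin2, scoop below 0.03 m/s and x of pumpkin1 in the frame of crate between -0.07 and 0.07 m and y of pumpkin1 in the frame of crate between -0.09 and 0.09 m and height (world z) of each of pumpkin1, pumpkin2 below 0.05 m and x of pumpkin2 in the frame of crate between -0.07 and 0.07 m and y of pumpkin2 in the frame of crate between -0.09 and 0.09 m and x of scoop in the frame of tray between -0.05 and 0.05 m and y of scoop in the frame of tray between -0.05 and 0.05 m and height (world z) of scoop below 0.035 m and angle between scoop's own z axis and vertical below 0.15 rad); the arm keeps its last pose, push and grip.
It fails at once if a bystander (pot, oil bottle, jar) is shifted more than 20 mm (distance of any of pot, oil, jar from where it was at the start of the episode above 0.02 m).
It also fails if it takes over 72 s, if anything falls off the work surface, if the arm or the gripper's body presses on something with over 40 N, if the wrist force passes 120 N, or if a joint passes its speed limit or range.

ROBOT

A 6-joint arm with a two-finger parallel gripper is mounted at the origin on the work surface. World frame = base frame: x ahead of the robot, y to its left, z up, the work surface at z = 0. Lengths are in m, angles in degrees, forces in N, time in s.
With the tool pointing down it reaches from about 0.4 to 0.825 m from the base axis. Payload 7 kg.
Tool frame: the origin (TCP) lies midway between the tips of the shut fingers; the grasp point (between the pads) lies 19 mm behind it; z points along the fingers, y is the line along which they close (so a half turn about z gives the same grasp; the last joint's range is limited). The gripper opens to 88 mm and grips with 3 to 60 N. Pads are 19 mm wide; open, the fingers measure 130 mm over their backs; the gripper's body (78 mm by 193 mm) begins 47 mm behind the grasp point.
Start: joints at [84.632, 20.546, 0.682, 0, -70.136, -16.507], TCP at [0.252, 0.626, 0.227] pointing down, gripper open.
Joint ranges: [-176.03, 176.03], [-82.01, 121.73], [-58.28, 71.71], [-173.87, 95.51], [-174.79, -0.11], [-173.66, 173.66]. Speed limits (degrees/s): [136.94, 136.94, 172.46, 180, 180, 180].

INTERFACE

Orientations are given as a 3x3 rotation matrix whose columns are the frame's x, y, z axes.
In Python, from rig import robot gives the robot as it stands. Calls block until the motion is done:
- robot.goto(position, orientation): joint-space move of the TCP to a pose.
- robot.servo_line(position, ori=None, speed=0.15): straight line of the TCP; ori=None keeps the orientation; speed is the mean speed in m/s.
- robot.movej(angles): joint-space move.
- robot.move_gripper(opening): opening from 0.0 (shut) to 1.0 (fully open); the grip force is fixed at half the most; returns when the fingers have stopped.
- robot.dwell(seconds).
- robot.ik(position, orientation): joint angles nearest the present ones, or None.
- robot.grab_frame(name): name is "scene" or "top"; returns (picture, depth): 384x512x3 uint8, red, green, blue; 384x512 float32, m along the optical axis (not along the pixel's ray), 0 where there is no reading.
- robot.camera_info(name): a dict with "vfov" (degrees; the focal length in pixels is half the picture's height over the tangent of half this angle, whatever the lens; pixels are square), "cx", "cy" (the principal point, pixels), "view" (4x4, takes a point from world to camera coordinates). Camera axes: x right, y down, z forward; pixel columns grow to the right and rows downward; lengths in m; the calibration is good to about 2 mm. A picture is of the moment at which its call begins. camera_info takes no time and is no camera call.
A pose or a line that the arm cannot do raises robot.Unreachable and nothing moves.
- robot.job_done(): hands the job in; it is judged then, once.
Readings, each from a call of its own:
- robot.read_t(): time.
- robot.read_qpos(): joint angles.
- robot.read_qvel(): joint speeds.
- robot.read_effort(): joint torques, N m.
- robot.read_position(): TCP position.
- robot.read_tcp_rot(): TCP orientation.
- robot.read_force(): force on the tool from outside, world axes, zero at the start.
- robot.read_ft_torque(): the same for the moment, N m.
- robot.read_grip_width(): opening from 0.0 (shut) to 1.0 (fully open).
- robot.read_finger_force(): force on a finger pad.
Only numpy, scipy, OpenCV 4.12 (cv2) and the standard library are available. Lean on these libraries where they do the work, as an engineer would, in place of code of your own. Each camera call takes 0.05 s, during which the arm holds its last target. There are 200 camera calls.

## Working session

There is one attempt and no reset: what is moved stays moved. The work goes in short steps, each a Python script; the robot and the scene stay as the last script left them, time stands still between calls to the robot, and variables do not carry over. Pictures are saved under pics/ and viewed, at most 10 in all, crops included, and the job is handed in when it is done.

```bash
ls; mkdir -p pics; python3 - <<'E'
from rig import robot
import cv2,numpy as np
for n in("top","scene"):
    p,d=robot.grab_frame(n); np.savez(f"{n}0.npz",p=p,d=d); cv2.imwrite(f"pics/{n}0.png",p[:,:,::-1]); i=robot.camera_info(n); print(n,{k:np.round(v,3).tolist() for k,v in i.items() if k!='name'})
print(robot.read_t(),np.round(robot.read_tcp_rot(),3).tolist())
E
```

```text
pics
top {'vfov': 50.091, 'cx': 256.321, 'cy': 191.275, 'view': [[0.014, -1.0, 0.008, 0.001], [-0.999, -0.014, -0.049, 0.586], [0.049, -0.008, -0.999, 1.216], [0.0, 0.0, 0.0, 1.0]]}
scene {'vfov': 49.531, 'cx': 252.963, 'cy': 186.54, 'view': [[0.076, 0.997, -0.0, -0.046], [0.847, -0.064, -0.528, -0.45], [-0.527, 0.04, -0.849, 1.462], [0.0, 0.0, 0.0, 1.0]]}
0.1 [[0.928, -0.373, -0.0], [-0.373, -0.928, -0.001], [0.0, 0.002, -1.0]]
```

View pics/top0.png

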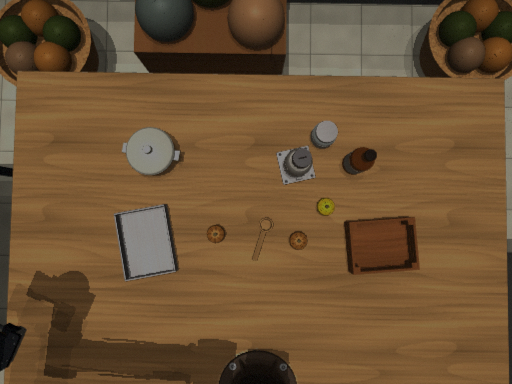

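View pics/scene0.png

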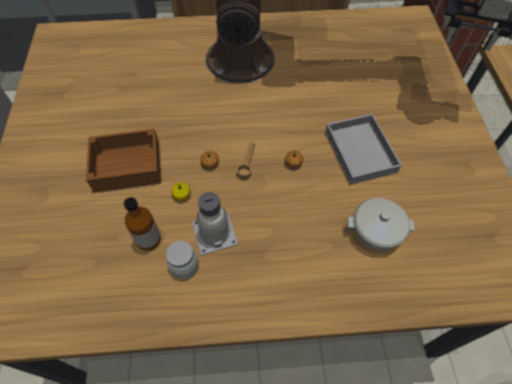

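Scene: pumpkins at top-view (216,233) and (298,240). The yellow look-alike at (326,207) is to be left alone. The scoop is at (262,238) with its cup at (267,224), the crate at (381,244), the tray at (147,242) and the cap at (300,157). Bystanders are the pot (150,151), jar (324,134) and oil bottle (360,160).

```bash
cat > h.py <<'E'
from rig import robot
import cv2,numpy as np
def cloud(n,d):
    i=robot.camera_info(n); f=192/np.tan(np.radians(i["vfov"]/2))
    v,u=np.mgrid[:384,:512]; V=np.array(i["view"])
    P=np.dstack([(u-i["cx"])/f*d,(v-i["cy"])/f*d,d])
    return (P-V[:3,3])@V[:3,:3]
def R(yaw):  # tool down, tool y (closing line) at world yaw (deg)
    a=np.radians(yaw); y=np.array([np.cos(a),np.sin(a),0]); z=np.array([0,0,-1.])
    return np.column_stack([np.cross(y,z),y,z])
E
python3 - <<'E'
from h import *
for n in("top","scene"):
    D=np.load(n+"0.npz"); p,d=D["p"],D["d"]; W=cloud(n,d); z=W[...,2]
    ok=(d>0)&(abs(W[...,0]-.55)<.4)&(abs(W[...,1])<.6)
    print(n,"table z",np.median(z[ok]))
    m=(ok&(z>.007)&(z<.3)).astype(np.uint8)
    k,L,S,C=cv2.connectedComponentsWithStats(m)
    for j in range(1,k):
        if S[j,4]<25: continue
        w=W[L==j]; top=w[w[:,2]>w[:,2].max()-.012]
        r=cv2.minAreaRect(w[:,:2].astype(np.float32)); 
        print(S[j,4],C[j].round(),"mean",w.mean(0).round(3),"zmax",w[:,2].max().round(3),"top",top.mean(0).round(3),"rect",np.round(r[0],3),np.round(r[1],3),round(r[2],1), p[L==j].mean(0).round())
p=np.load("top0.npz")["p"]
a=cv2.resize(p[190:265,200:350],None,fx=5,fy=5,interpolation=3); b=cv2.resize(p[120:190,265:385],None,fx=3,fy=3,interpolation=3)
o=np.zeros((590,750,3),np.uint8);o[:375]=a;o[380:590,:360]=b
cv2.imwrite("pics/crop.png",o[:,:,::-1])
E
```

```text
top table z 0.0007366666341242549
579 [324. 134.] mean [ 0.749 -0.182  0.078] zmax 0.097 top [ 0.755 -0.187  0.09 ] rect [ 0.76  -0.185] [0.082 0.068] 5.3 [110. 105. 100.]
1935 [150. 151.] mean [0.694 0.314 0.074] zmax 0.104 top [0.696 0.318 0.098] rect [0.696 0.318] [0.139 0.138] 37.5 [131. 129. 118.]
852 [297. 164.] mean [ 0.659 -0.101  0.105] zmax 0.18 top [ 0.668 -0.108  0.174] rect [ 0.668 -0.109] [0.1   0.099] 13.8 [84. 80. 75.]
688 [359. 160.] mean [ 0.669 -0.269  0.127] zmax 0.206 top [ 0.674 -0.281  0.2  ] rect [ 0.673 -0.278] [0.065 0.059] 23.9 [52. 33. 19.]
253 [325. 207.] mean [ 0.543 -0.195  0.035] zmax 0.051 top [ 0.545 -0.197  0.043] rect [ 0.543 -0.196] [0.05 0.05] 45.9 [121. 105.  22.]
957 [143. 244.] mean [0.427 0.34  0.028] zmax 0.046 top [0.43  0.334 0.039] rect [0.433 0.334] [0.202 0.153] 11.4 [77. 73. 70.]
2858 [382. 246.] mean [ 0.43  -0.365  0.03 ] zmax 0.073 top [ 0.431 -0.359  0.065] rect [ 0.434 -0.358] [0.15  0.193] 5.1 [79. 46. 23.]
259 [261. 238.] mean [ 0.448 -0.007  0.016] zmax 0.036 top [ 0.487 -0.02   0.028] rect [ 0.444 -0.012] [0.04 0.13] 79.9 [110
[... 1355 characters left out ...]
 [113.  79.  38.]
294 [180. 191.] mean [ 0.552 -0.195  0.033] zmax 0.051 top [ 0.549 -0.199  0.043] rect [ 0.546 -0.196] [0.05  0.051] 87.0 [137. 123.  13.]
1389 [212. 220.] mean [ 0.688 -0.106  0.108] zmax 0.178 top [ 0.672 -0.108  0.173] rect [ 0.673 -0.11 ] [0.091 0.101] 7.2 [87. 86. 84.]
1268 [141. 225.] mean [ 0.692 -0.273  0.115] zmax 0.204 top [ 0.678 -0.28   0.199] rect [ 0.681 -0.278] [0.058 0.066] 37.2 [73. 53. 35.]
2410 [380. 223.] mean [0.709 0.311 0.071] zmax 0.102 top [0.7   0.317 0.097] rect [0.699 0.317] [0.139 0.137] 39.2 [146. 147. 140.]
962 [181. 260.] mean [ 0.768 -0.183  0.072] zmax 0.094 top [ 0.759 -0.187  0.089] rect [ 0.761 -0.185] [0.067 0.068] 66.5 [119. 119. 118.]
```

View pics/crop.png

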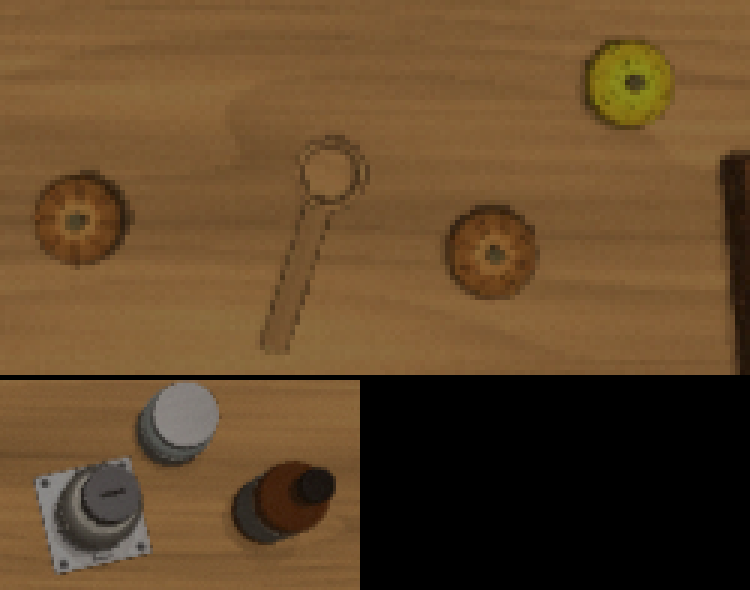

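The crop confirms that the orange-brown pumpkins are the targets (crop (80,220) and (492,252)). The yellow one at (630,83) is the look-alike. The scoop's cup is at (330,172) and its handle end at (275,350). The cap bar runs roughly along world y.

```bash
cat >> h.py <<'E'
def up(p,yaw):  # joint move, choosing the nearer of the two equivalent yaws
    q0=np.array(robot.read_qpos()); best=None
    for y in(yaw,yaw+180):
        q=robot.ik(p,R(y))
        if q is not None and (best is None or abs(np.array(q)-q0).max()<best[0]): best=(abs(np.array(q)-q0).max(),y)
    robot.goto(p,R(best[1]))
def pick(xy,z,yaw,opening=.95,hi=.17):
    up([*xy,hi],yaw); robot.move_gripper(opening); robot.servo_line([*xy,z],speed=.2)
    robot.move_gripper(0); robot.servo_line([*xy,hi],speed=.2)
    print("width mm",88*robot.read_grip_width(),"F",robot.read_finger_force())
def place(xy,z,yaw,opening,hi=.17):
    up([*xy,hi],yaw); print("carried",88*robot.read_grip_width())
    robot.servo_line([*xy,z],speed=.15); robot.dwell(.2); robot.move_gripper(opening); robot.dwell(.1)
    robot.servo_line([*xy,hi],speed=.2); print("t",robot.read_t(),"width",88*robot.read_grip_width())
E
python3 - <<'E'
from h import *
for n in("top","scene"):
    D=np.load(n+"0.npz"); W=cloud(n,D["d"]); z=W[...,2]
    b=(abs(W[...,0]-.45)<.1)&(abs(W[...,1]+.005)<.06)
    w=W[b&(z>.009)&(z<.019)&(W[...,0]<.455)]; vx,vy,cx,cy=cv2.fitLine(w[:,:2].astype(np.float32),1,0,.01,.01).ravel()
    c=W[b&(z>.02)]; end=w[:,0].min()
    print(n,len(w),"yaw",np.degrees(np.arctan(vy/vx)),"handle mid",cx,cy,"xmin",end,"cup",(c.min(0)+c.max(0))[:2]/2)
c=np.array([.4345,-.3575]); a=np.radians(5); ex=np.array([np.cos(a),np.sin(a)]); ey=np.array([-ex[1],ex[0]])
pick([.443,-.115],.004,5); place(c+.043*ey,.015,5,.82)
pick([.461,.127],.004,5); place(c-.043*ey,.015,5,.82)
p,d=robot.grab_frame("top"); cv2.imwrite("pics/after.png",cv2.resize(p[180:300,90:430],None,fx=2.2,fy=2.2)[:,:,::-1])
E
```

```text
top 133 yaw -17.749987 handle mid 0.41532332 0.0025909813 xmin 0.3813552420933373 cup [ 0.4556044  -0.01041081]
scene 108 yaw -14.441061 handle mid 0.40847036 0.0053348946 xmin 0.3836957071892372 cup [ 0.4914847 -0.0192721]
width mm 52.053902033112955 F 29.999804198741913
carried 51.97234934457188
t 9.5833 width 71.93449031888746
width mm 51.82069722770219 F 29.99982548877597
carried 52.50648953117887
t 19.2 width 72.198105071356
```

View pics/after.png

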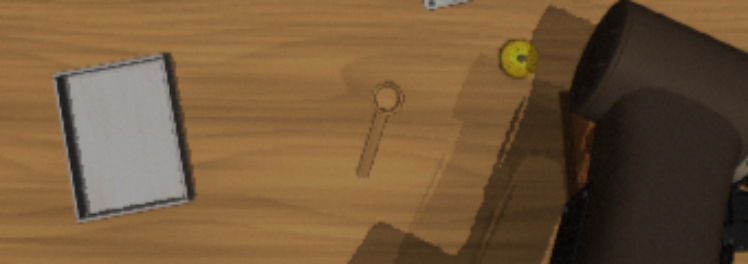

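Both pumpkins went into the crate (gripper widths confirm the carry), and the arm now hides it. The scoop is undisturbed at crop (378,130) and the tray at (125,138).

```bash
python3 - <<'E'
from h import *
pick([.455,-.0095],.001,73.4,.5)
place([.4335,.333],.009,101,.45)
up([.62,.05,.27],60)   # toward the bottle, clear of the view of crate and tray
W=None
for n in("top","scene"):
    p,d=robot.grab_frame(n); np.savez(n+"1.npz",p=p,d=d)
T=np.load("top1.npz")["p"];S=np.load("scene1.npz")["p"]
o=np.hstack([cv2.resize(T[195:290,100:190],(390,412)),cv2.resize(T[195:290,335:425],(390,412))])
cv2.imwrite("pics/placed.png",o[:,:,::-1])
print(robot.read_t(),robot.read_qpos())
for dy in range(-90,91,15):
    q=robot.ik([.67,-.109,.21],R(dy)); print(dy,None if q is None else np.round(q,0))
E
```

```text
width mm 15.700345289896998 F 29.99992311000824
carried 15.912419466538399
t 28.3833 width 39.66162458494529
29.8083 [ 2.26872915e+01  1.42368231e+01 -2.60654451e+00 -1.41563256e-02
 -7.31966401e+01  3.74328978e+01]
-90 [  7.  21.  -0.   0. -68.  83.]
-75 [  7.  21.  -0.   0. -68.  98.]
-60 [  7.  21.  -0.   0. -68. 113.]
-45 [  7.  21.  -0.   0. -68. 128.]
-30 [  7.  21.  -0.   0. -68. 143.]
-15 [  7.  21.  -0.   0. -68. 158.]
0 [  7.  21.  -0.   0. -68. 173.]
15 [   7.   21.   -0.    0.  -68. -172.]
30 [   7.   21.   -0.    0.  -68. -157.]
45 [   7.   21.   -0.    0.  -68. -142.]
60 [   7.   21.   -0.    0.  -68. -127.]
75 [   7.   21.   -0.    0.  -68. -112.]
90 [  7.  21.  -0.   0. -68. -97.]
```

View pics/placed.png

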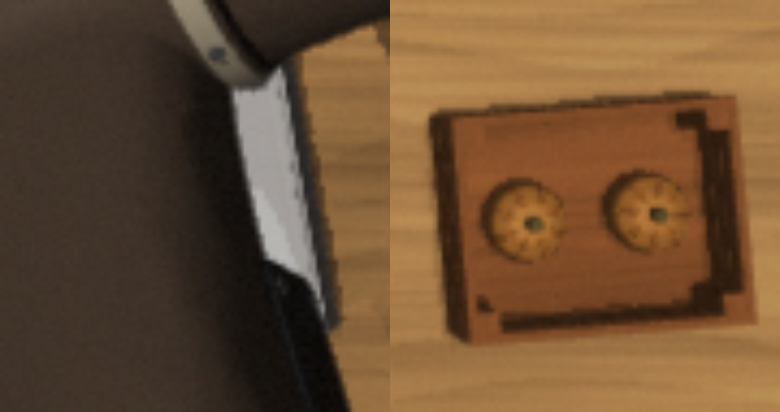

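The crate holds both pumpkins, at crop right half (525,220) and (650,212). The arm hides the tray, so I'll check it again from above the bottle and then grip and press the cap.

```bash
python3 - <<'E'
from h import *
robot.move_gripper(1.0)
robot.goto([.670,-.108,.23],R(120))
p,d=robot.grab_frame("top"); cv2.imwrite("pics/tray.png",cv2.resize(p[195:290,100:190],(390,412))[:,:,::-1])
W=cloud("top",d); print("tray centre-area heights",np.percentile(W[(abs(W[...,0]-.4335)<.09)&(abs(W[...,1]-.333)<.04)][:,2],[5,50,90,99]).round(3))
robot.servo_line([.670,-.108,.142],speed=.1); f0=np.array(robot.read_force())
robot.move_gripper(0)
f1=np.array(robot.read_force()); print("grip",88*robot.read_grip_width(),robot.read_finger_force(),f0.round(1),f1.round(1),np.round(robot.read_ft_torque(),2),robot.read_qpos()[5],robot.read_t())
E
```

```text
tray centre-area heights [0.001 0.006 0.019 0.035]
grip 49.64793514318531 30.000152327120304 [ 1.6 -0.1  0.3] [-0.7  2.   0.5] [ 0.42  0.15 -0.05] -67.2607117612828 34.15
```

View pics/tray.png

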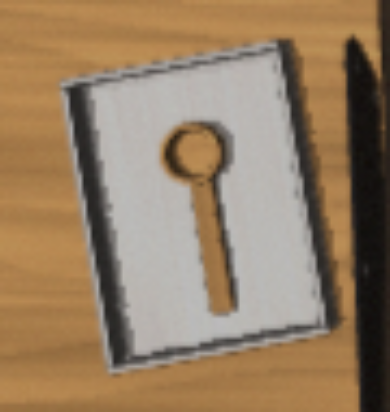

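The scoop lies flat in the tray, with its cup at crop (197,152) and handle end at (222,305). The cap is gripped, and next I press it down.

```bash
python3 - <<'E'
from h import *
robot.servo_line([.670,-.108,.1345],speed=.02); robot.dwell(.2)
def s(n): print(n,"F",np.round(robot.read_force(),1),"T",np.round(robot.read_ft_torque(),2),"pos",np.round(robot.read_position(),4),"w",round(88*robot.read_grip_width(),1),"q6",round(robot.read_qpos()[5],1),"t",robot.read_t())
s("pressed")
E
```

```text
pressed F [-3.5  2.4  8.4] T [ 0.76  1.08 -0.02] pos [ 0.6703 -0.108   0.1357] w 50.0 q6 -67.3 t 34.875
```

```bash
cat >> h.py <<'E'
def s(n): print(n,"F",np.round(robot.read_force(),1),"T",np.round(robot.read_ft_torque(),2),"pos",np.round(robot.read_position(),4),"w",round(88*robot.read_grip_width(),1),"q6",round(robot.read_qpos()[5],1),"t",robot.read_t())
E
python3 - <<'E'
from h import *
for z in(.1335,.1325,.1315): robot.servo_line([.670,-.108,z],speed=.02); robot.dwell(.15); s(z)
E
```

```text
0.1335 F [-3.1  2.6  9.2] T [ 0.8   1.13 -0.03] pos [ 0.6702 -0.108   0.1348] w 49.8 q6 -67.3 t 35.275
0.1325 F [-4.2  2.4  9.9] T [ 0.81  1.24 -0.04] pos [ 0.6703 -0.108   0.1338] w 50.1 q6 -67.3 t 35.675
0.1315 F [-5.   2.7 11.8] T [0.98 1.72 0.01] pos [ 0.6703 -0.108   0.1334] w 49.8 q6 -67.3 t 36.075
```

The force rises and the travel stops at 8.6 mm, so the cap has bottomed. Next is the twist while it's held down.

```bash
python3 - <<'E'
from h import *
q=np.array(robot.ik([.670,-.108,.1315],R(120)))
for a in(15,40,62):
    t=q.copy(); t[5]+=a; robot.movej(t); s(a)
robot.dwell(.2); s("held")
p,d=robot.grab_frame("scene"); cv2.imwrite("pics/tw.png",cv2.resize(p[150:280,130:290],None,fx=4,fy=4,interpolation=3)[:,:,::-1])
E
```

```text
15 F [-1.6 -0.2  9.5] T [ 0.22  0.23 -0.02] pos [ 0.6715 -0.1083  0.1335] w 50.1 q6 -52.2 t 36.4333
40 F [ 0.9 -0.7  9.2] T [ 0.2  -0.1   0.04] pos [ 0.6719 -0.1084  0.1337] w 49.9 q6 -27.2 t 36.9333
62 F [0.7 0.7 8.7] T [ 0.22 -0.09  0.08] pos [ 0.672  -0.1083  0.1337] w 49.9 q6 -5.2 t 37.3917
held F [-0.1 -0.1  9. ] T [ 0.2  -0.13  0.01] pos [ 0.672  -0.1083  0.1337] w 50.0 q6 -5.3 t 37.5917
```

View pics/tw.png

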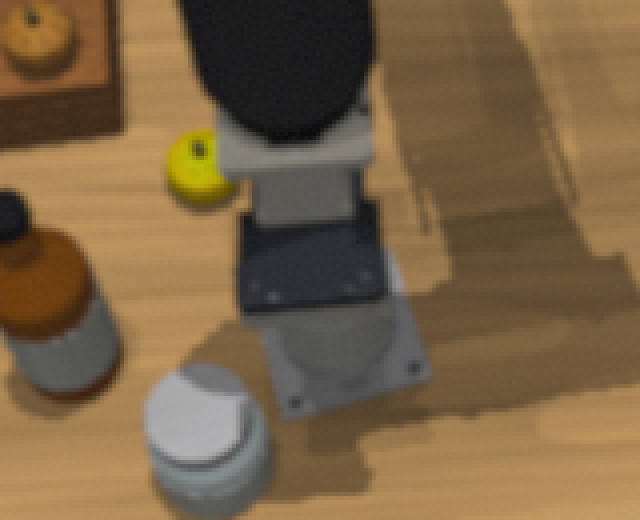

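The gripper hides the cap, and the bystanders stand undisturbed. The twisting torque stayed near 0, so the cap turned with the fingers without slipping. I'll let it up slowly while watching the force.

```bash
python3 - <<'E'
from h import *
for z in(.138,.1435,.150):
    robot.servo_line([.672,-.1083,z],speed=.03); robot.dwell(.1); s(z)
    if robot.read_force()[2]<-5: print("STUCK"); break
else:
    robot.servo_line([.672,-.1083,.242],speed=.08); robot.dwell(.6); s("up")
    for n in("top","scene"):
        p,d=robot.grab_frame(n); np.savez(n+"2.npz",p=p,d=d)
    cv2.imwrite("pics/up.png",cv2.resize(p[120:290,60:290],None,fx=3.3,fy=3.3,interpolation=3)[:,:,::-1])
E
```

```text
0.138 F [-2.   1.   6.4] T [0.3  0.64 0.01] pos [ 0.6725 -0.1085  0.1391] w 49.9 q6 -5.2 t 38.1167
0.1435 F [-0.1 -0.5  1.9] T [ 0.21  0.13 -0.01] pos [ 0.672  -0.1083  0.1434] w 49.9 q6 -5.2 t 38.55
0.15 F [ 0.2  0.  -0.2] T [ 0.05 -0.04  0.05] pos [ 0.6719 -0.1083  0.1498] w 50.2 q6 -5.2 t 39.0167
up F [-0.3 -0.6 -0.6] T [ 0.03 -0.08 -0.02] pos [ 0.672  -0.1083  0.242 ] w 50.0 q6 -5.2 t 40.9167
```

View pics/up.png

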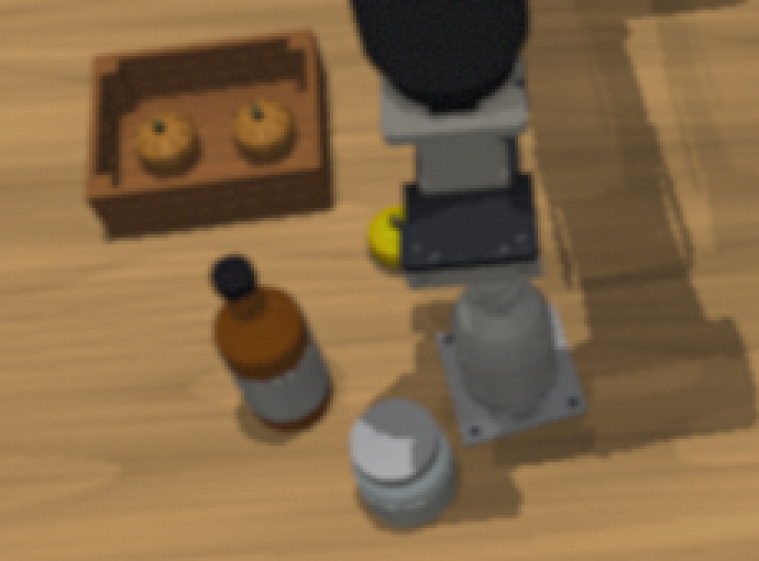

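The gripper (crop (470,230)) has lifted clear of the bottle, whose neck at (497,295) is now open. The grip width of 50 mm shows the cap is held. Both pumpkins are in the crate, and the oil bottle and jar are unmoved. I'm handing it in.

```bash
python3 -c "
from h import *
print(robot.read_finger_force(),robot.job_done())"
```

```text
the job is handed in; nothing more can be done
30.000006831251085 None
```

Job handed in at about 41 s: both pumpkins are in the crate, the scoop lies flat in the tray, and the cap is off and held about 10 cm above the open bottle; the hand-in returned no verdict.

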